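# Spring open the specimen case

## Task

Two equal small cases with clear-windowed lids stand on the table; one holds the round specimen-block puck, the other a small ribbed cap. Press the release tab of the case with the puck so that its lid springs up, then push that lid right back until it is fully open at its stop, and leave it so. Only press and push: leave the other case shut, do not disturb the puck, the vial or the bottle, and lift nothing.

Things in the scene. Friction and masses are not known exactly. Their poses are not given: they have to be found in the camera images.
- block_case: The case to open, the one with the puck in it: grey tub 74 mm deep (x) x 84 mm wide (y) x 40 mm high, walls 5 mm, screwed to the table (cannot move). Origin: centre of its underside, on the table. Its +x axis points from the front (release tab) to the back (hinge), z up. Small screw-down feet make it 115 mm wide at the table. Closed, its lid's top is 46 mm above the table and the latch's nose 49 mm.
- block_case_lid (a joint): Angle (rad) of this case's lid about the hinge along the case's y axis: 0 shut and latched, 1.57 upright, 1.92 fully open at its stop. When the tab is pressed far enough a spring lifts the lid to about 1.0 within half a second; beyond that it moves freely against light hinge friction (about 0.5 N at its edge) and stays where it is left.
- block_case_lid_edge (a point): Top of the lid's front edge, middle; moves with the lid. 76 mm from the hinge line. The lid is 84 mm wide and 5 mm thick, a black frame with a clear window.
- block_case_hinge (a point): Middle of the hinge line at the back of the case, 43 mm above the table, 37 mm behind the case's centre (case +x). Opening, the lid's front edge goes up and then back over this line.
- block_case_tab (a joint): Angle (rad) of this case's release tab: 0 at rest, 0.35 fully down at its stop. The lid is freed between 0.15 and 0.2 (pad about 5 mm down); a spring brings the tab back when let go.
- block_case_tab_pad (a point): Top of the tab's pad, at the point to press straight down: 74 mm in front of the case's centre (case -x), 31 mm above the table at rest; fully pressed it goes down about 9 mm with about 4 to 5 N. The black ribbed pad is 26 mm wide (y) and reaches 9 mm forward of this point; the upright latch arm is 26 mm behind it.
- cap_case: The other case, of the same shape and size, with only a small ribbed white cap (22 mm across) in it; it must stay shut. Origin and axes as for the first case.
- cap_case_lid (a joint): Angle (rad) of the other case's lid, 0 shut; must stay shut.
- puck_centre (a point): Centre (half-way up) of the pale round specimen-block puck, 36 mm across and 22 mm high with four stubs on top, standing loose on the floor (5 mm above the table) of the case to open. Must not be touched.
- ultramicrotome: Obstacle: large grey and blue bench microtome at the back left of the table, fixed, over 0.3 m high. Its front face runs at about x = 0.58 from y = 0.40 to y = -0.18, and its handwheel reaches forward to about x = 0.48 near y = 0.10. Swing the arm past on the near side of it and keep the wrist clear of it.
- vial: Bystander: brown glass vial with a black cap, 25 mm across, 48 mm high, loose, standing upright near the front edge of the table, by the cases. Origin: centre of its underside.
- bottle: Bystander: white dropper bottle with a blue cap, 33 mm across, 64 mm high, loose, standing upright near the front edge of the table, by the cases. Origin: centre of its underside.

How it is judged:
By the outcome, as a careful person would: the job done as asked, in the order asked, and still so for the second after the job is handed in, with the robot touching nothing.
It also fails if it takes over 35 s, if anything falls off the work surface, if the arm or the gripper's body presses on something with over 40 N, if the wrist force passes 120 N, or if a joint passes its speed limit or range.

## Robot

A 6-joint arm with a two-finger parallel gripper is mounted at the origin on a cart in front of the work surface, level with it; the furniture and walls round the work are solid. World frame = base frame: x ahead of the robot, y to its left, z up, the work surface at z = 0. Lengths are in mm, angles in rad, forces in N, time in s.
With the tool pointing down it reaches from about 400 to 925 mm from the base axis. Payload 12.5 kg.
Tool frame: the origin (TCP) lies midway between the tips of the shut fingers; the grasp point (between the pads) lies env.grasp_offset behind it (env.grasp_offset is the distance from the TCP to the grasp point, in mm); x points along the fingers, y is the direction in which the jaws open and shut, and the axes are right-handed (so a half turn about x gives the same grasp; the last joint's range is limited). The gripper opens to 95 mm and grips with 3 to 60 N. Pads are 20 mm wide; open, the fingers measure 119 mm over their backs; the gripper's body (75 mm by 180 mm) begins 59 mm behind the grasp point.
Start: joints at [-1.272, 0.491, 1.559, -0, 1.092, -0.106], TCP at [246.172, -574.5, 181.061] pointing down, gripper open.
Joint ranges: [-3.1, 3.1], [-0.84, 2.19], [0.05, 2.79], [-1.13, 4.28], [0.06, 2.93], [-2.69, 2.69]. Speed limits (rad/s): [2.22, 2.22, 2.79, 3.14, 3.14, 3.14].

## Interface

Orientations are given as [roll, pitch, yaw] about the fixed x, y, z axes, in that order (R = Rz(yaw) Ry(pitch) Rx(roll)).
In Python, from cell import env gives the robot as it stands.
- The arm moves only by the tool apply_moves, never from a script. Its arguments are lists of equal length, an entry for each row: "offset": the shift along the world's x, y, z in units of 25 mm (1.0 is 25 mm), a list of three; "yaw": the turn about the world's z in units of 6 degrees (1.0 is 6 degrees); "jaw": the closure, from -1 (fully open) to 1 (shut), so that 0 is half open. A call has 1 to 20 rows; each row is the pose to reach, as a shift and turn from the pose measured when the call began; what a row does not reach only later rows make up. A row lasts 1/8 s, in which the tool goes at most 62.5 mm and 10.7 degrees, less where a joint would pass 70% of its speed; a pose out of reach is approached as far as the arm can. A call with a gripper value outside its range is refused whole. The fingers move at their own pace and stop on an object; the grip force is fixed at half the most. Time passes only in rows, so rows that repeat a pose let the fingers close. It gives the time, the measured TCP pose, the force and the opening at its end, in the units of the state.
- env.state(): the state, without advancing time (a new reading comes with each control period).
- env.read_camera(name): name is "scene" or "side" or "wrist"; returns a dict with "frame" (384x512x3 uint8, red, green, blue), "fx", "fy", "cx", "cy" (pixels), "xyz" and "rotation" of the camera in the world; the wrist camera has in their place "hand_eye" (4x4, takes a point from camera to tool coordinates, whose origin is the TCP and whose axes are the tool frame's). Camera axes: x right, y down, z forward; pixel columns grow to the right and rows downward; lengths in mm; the calibration is good to about 2 mm. A picture is of the moment at which its call begins: read the wrist's pose just before it. There is no depth.
- env.job_done(): hands the job in, once; it reports no verdict.
The state is a dict: "t": time; "joints": joint angles; "qvel": joint speeds; "tau": joint torques, N m; "eef_pos": TCP position; "tcp_rot": TCP orientation; "ft_force": force on the tool from outside, world axes, zero at the start; "moment": the same for the moment, N m; "opening": opening from 0.0 (shut) to 1.0 (fully open).
Only numpy, scipy, OpenCV 4.12 (cv2) and the standard library are available. Lean on these libraries where they do the work, as an engineer would, in place of code of your own. Each camera call takes 0.05 s, during which the arm holds its last target.

## Working session

There is one attempt and no reset: what is moved stays moved. The work goes in short steps, Python scripts to look and compute and a tool call to move; the robot and the scene stay as the last step left them, time stands still between calls to the robot, and variables do not carry over. Pictures are saved under pics/ and viewed, and the job is handed in when it is done.

Besides the shell and the picture viewer there is one more tool, called after "Emit:" as a command line: name --pt "numbers of a row" for each row, then --argument value for the rest. apply_moves: Moves the arm, as the interface text tells. Its arguments: {"type":"object","properties":{"offset":{"type":"array"},"yaw":{"type":"array"},"jaw":{"type":"array"}},"required":["offset","yaw","jaw"]}

```bash
ls; mkdir -p pics; python3 - <<'E'
from cell import env
import cv2
s=env.state(); print(s, env.grasp_offset)
for n in ["scene","side","wrist"]:
    c=env.read_camera(n); cv2.imwrite(f"pics/{n}0.png",c["frame"][:,:,::-1])
    print(n,{k:v for k,v in c.items() if k!="frame"})
E
```

```text
pics
{'t': 0.0, 'joints': array([-1.27159398e+00,  4.91554445e-01,  1.55946061e+00, -3.71986506e-05,
        1.09168025e+00, -1.05596084e-01]), 'qvel': array([ 7.92442780e-04, -3.14281496e-04, -1.63666376e-03, -8.70673250e-04,
        6.84248536e-05,  1.44963781e-04]), 'tau': array([ 1.69094528e-03, -6.12642574e+01, -2.58180767e+01,  6.93051796e-02,
        4.81954997e-02, -1.02230324e-04]), 'eef_pos': array([ 246.07608479, -574.21148559,  180.46109816]), 'tcp_rot': array([-1.64648144,  1.56969318,  1.89992681]), 'ft_force': array([ 0.17714538, -0.00354532, -0.31944557]), 'moment': array([-0.00683842,  0.01952379, -0.01560593]), 'opening': 1.0006937667053981} 18.8
scene {'fx': 384.8183512973648, 'fy': 384.8183512973648, 'cx': 260.31293563991926, 'cy': 198.04533004882825, 'xyz': array([-167.6209834 , -679.86336124,  467.36864647]), 'rotation': array([-1.98489513, -0.01956177, -0.90280619])}
side {'fx': 454.50960819248695, 'fy': 454.50960819248695, 'cx': 251.95435315328197, 'cy': 191.20664370146758, 'xyz': array([561.50730876, 861.78240353, 462.11043485]), 'rotation': array([-1.96097882e+00,  2.59280547e-03,  3.11920439e+00])}
wrist {'fx': 277.9503687345377, 'fy': 277.9503687345377, 'cx': 250.14870692488032, 'cy': 190.10332759619288, 'hand_eye': array([[ 5.44332438e-04, -2.71482401e-01,  9.62443250e-01,
        -2.03423321e+02],
       [ 9.99999553e-01, -5.96878397e-04, -7.33938520e-04,
         4.76352430e-01],
       [ 7.73712976e-04,  9.62443219e-01,  2.71481954e-01,
        -7.60800282e+01],
       [ 0.00000000e+00,  0.00000000e+00,  0.00000000e+00,
         1.00000000e+00]])}
```

View pics/scene0.png

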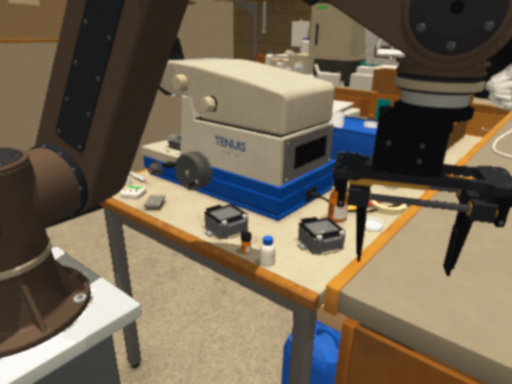

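View pics/side0.png

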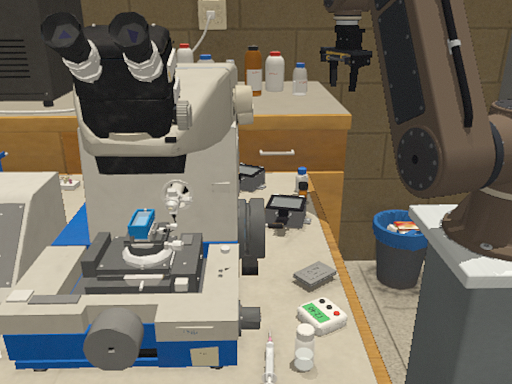

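View pics/wrist0.png

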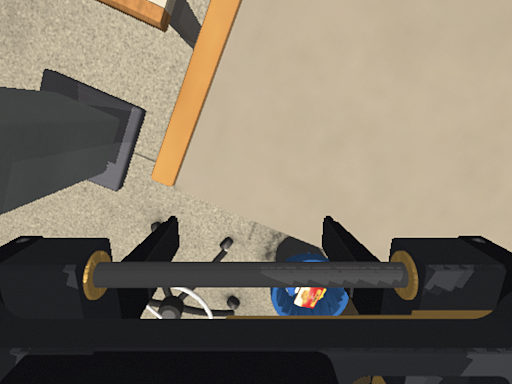

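The scene camera shows the two cases near (226,221) and (321,235), with the vial at (245,241) and the bottle at (267,250). I'll localise them roughly and zoom in.

```bash
cat > h.py <<'E'
from cell import env
import cv2, numpy as np
from scipy.spatial.transform import Rotation as R
def rot(r): return R.from_euler('xyz',r).as_matrix()
def shot(n,name=None):
    s=env.state(); c=env.read_camera(n)
    T=np.eye(4)
    if n=="wrist":
        T[:3,:3]=rot(s["tcp_rot"]);T[:3,3]=s["eef_pos"];T=T@c["hand_eye"]
    else:
        T[:3,:3]=rot(c["rotation"]);T[:3,3]=c["xyz"]
    c["T"]=T
    K=np.array([[c["fx"],0,c["cx"]],[0,c["fy"],c["cy"]],[0,0,1]]);c["K"]=K
    if name: cv2.imwrite(f"pics/{name}.png",c["frame"][:,:,::-1]); np.savez(f"pics/{name}.npz",T=T,K=K,frame=c["frame"])
    return c
def load(name): return np.load(f"pics/{name}.npz")
def cast(c,u,v,z):
    d=c["T"][:3,:3]@np.linalg.inv(c["K"])@np.array([u,v,1.]);o=c["T"][:3,3]
    return o+d*(z-o[2])/d[2]
def proj(c,p):
    q=c["T"][:3,:3].T@(np.asarray(p,float)-c["T"][:3,3]);q=c["K"]@q;return q[:2]/q[2]
def crop(name,x0,y0,x1,y1,k,out):
    f=load(name)["frame"][y0:y1,x0:x1,::-1]
    cv2.imwrite(f"pics/{out}.png",cv2.resize(f,None,fx=k,fy=k,interpolation=cv2.INTER_CUBIC))
E
python3 - <<'E'
from h import *
c=shot("scene","s1");d=shot("side","d1")
crop("s1",190,190,360,270,4.5,"s1c"); crop("d1",220,150,320,240,6,"d1c")
for u,v in [(226,218),(321,232)]: print(cast(c,u,v,46))
for u,v in [(245,250),(267,263)]: print(cast(c,u,v,0))
for u,v in [(288,204),(250,175)]: print("side",cast(d,u,v,46))
E
```

```text
[ 441.39977437 -103.8342008    46.        ]
[ 529.75822653 -316.52785687   46.        ]
[ 416.13913132 -185.94005515    0.        ]
[ 4.05962333e+02 -2.57554908e+02 -5.68434189e-14]
side [460.49987855 -71.72058269  46.        ]
side [ 542.57076596 -262.18448007   46.        ]
```

```bash
sleep 1
```

```text
(no output)
```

View pics/s1c.png

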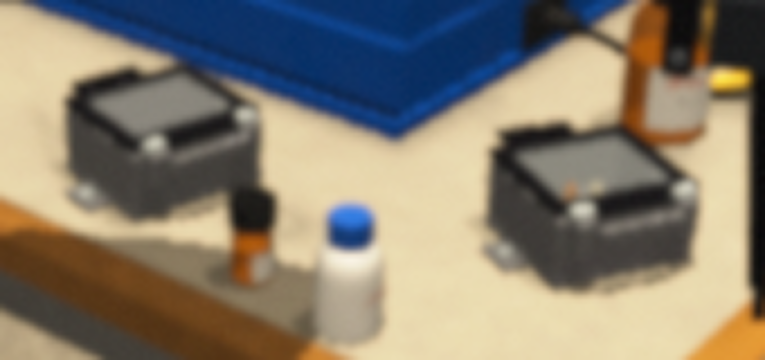

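View pics/d1c.png

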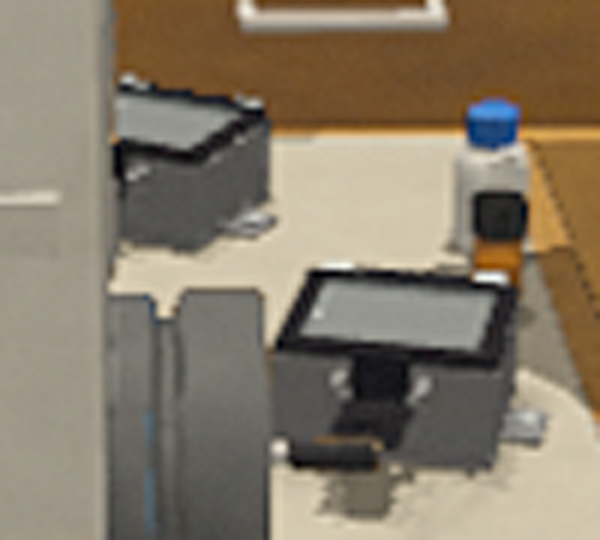

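```bash
python3 - <<'E'
from h import *
s=env.state(); print(rot(s["tcp_rot"]).round(2))
c=shot("wrist"); print(c["T"].round(2))
# where would the cases lie in the picture if TCP at p with same orientation?
for dp in [(100,100,100),(100,200,150),(150,250,170)]:
    T=c["T"].copy();T[:3,3]+=dp; cc=dict(T=T,K=c["K"])
    print(dp,[proj(cc,p).round() for p in [(460,-85,30),(535,-300,30),(460,-10,30)]])
E
```

```text
[[-0.    0.39 -0.92]
 [ 0.   -0.92 -0.39]
 [-1.   -0.   -0.  ]]
[[ 3.9000e-01 -8.8000e-01 -2.5000e-01  3.1629e+02]
 [-9.2000e-01 -3.8000e-01 -1.1000e-01 -5.4494e+02]
 [-0.0000e+00  2.7000e-01 -9.6000e-01  3.8420e+02]
 [ 0.0000e+00  0.0000e+00  0.0000e+00  1.0000e+00]]
(100, 100, 100) [array([ 26., -23.]), array([189., -11.]), array([-29., -49.])]
(100, 200, 150) [array([112.,  20.]), array([254.,  30.]), array([66., -1.])]
(150, 250, 170) [array([138.,  66.]), array([268.,  75.]), array([96., 47.])]
```

Emit:
apply_moves --pt "6 17 1" --pt "6 17 1" --pt "6 17 1" --pt "6 17 1" --pt "6 17 1" --pt "6 17 1" --pt "6 17 1" --pt "6 17 1" --pt "6 17 1" --pt "6 17 1" --pt "6 17 1" --pt "6 17 1" --yaw '[11,11,11,11,11,11,11,11,11,11,11,11]' --jaw '[1,1,1,1,1,1,1,1,1,1,1,1]'

```text
t: 1.8
eef_pos: [395.9, -150.2, 205.7]
tcp_rot: [-1.82, 1.57, 2.877]
ft_force: [-0.1, 0.0, -0.5]
opening: 0.005
```

```bash
python3 - <<'E'
from h import *
s=env.state(); print(s["t"],s["eef_pos"],rot(s["tcp_rot"]).round(2),s["joints"],s["ft_force"])
c=shot("wrist","w1")
c=shot("side","d2")
E
```

```text
1.8 [ 395.91868067 -150.18263302  205.73944417] [[-0.    1.   -0.02]
 [ 0.   -0.02 -1.  ]
 [-1.   -0.   -0.  ]] [-5.18724455e-01  1.71668077e-01  1.98658451e+00 -1.60171344e-04
  9.83854167e-01 -5.02976295e-01] [-0.07854282  0.01254836 -0.54155768]
```

View pics/w1.png

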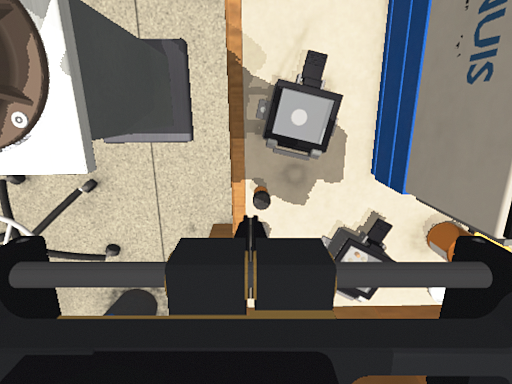

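View pics/d2.png

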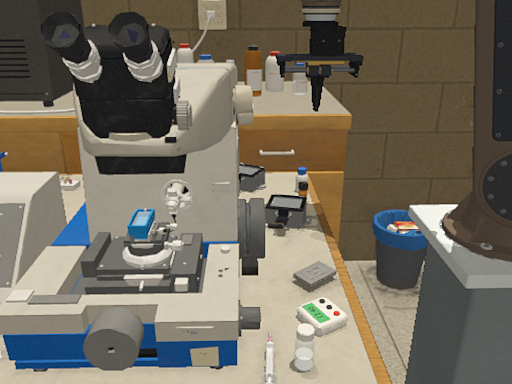

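```bash
python3 - <<'E'
from h import *
crop("w1",240,40,360,170,4.5,"w1a"); crop("w1",310,200,410,310,5,"w1b")
E
```

```text
(no output)
```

View pics/w1a.png

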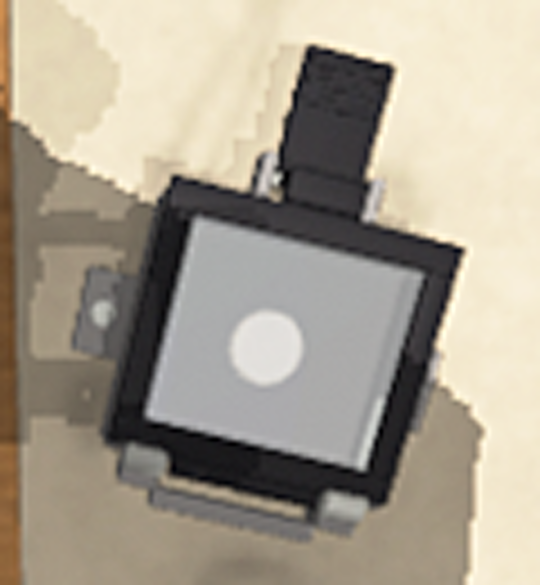

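View pics/w1b.png

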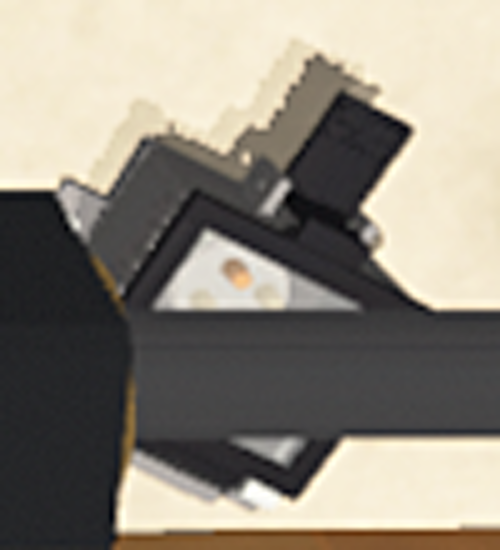

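The left case (centre (299,118)) holds only a small round cap. The right case (about (362,260)) shows a pale puck with stubs, so that is the one to open. I'll move the camera over it, turned to match.

Emit:
apply_moves --pt "4 -9 0" --pt "4 -9 0" --pt "4 -9 0" --pt "4 -9 0" --pt "4 -9 0" --pt "4 -9 0" --pt "4 -9 0" --pt "4 -9 0" --yaw '[-5,-5,-5,-5,-5,-5,-5,-5]' --jaw '[1,1,1,1,1,1,1,1]'

```text
t: 2.9
eef_pos: [496.0, -374.1, 206.4]
tcp_rot: [1.455, 1.571, -0.654]
ft_force: [-0.5, 0.1, 0.4]
opening: 0.003
```

```bash
python3 - <<'E'
from h import *
s=env.state(); print(s["t"],s["eef_pos"],rot(s["tcp_rot"]).round(3),s["joints"],s["ft_force"])
c=shot("wrist","w2")
crop("w2",150,20,350,220,3,"w2c")
E
```

```text
2.9 [ 495.97783937 -374.07726495  206.38849419] [[ 0.     0.859 -0.512]
 [-0.    -0.512 -0.859]
 [-1.     0.     0.   ]] [-7.52486118e-01  4.62390244e-01  1.53704172e+00  1.97554897e-05
  1.14197864e+00 -2.14653907e-01] [-0.53275965  0.07661     0.41199491]
```

View pics/w2.png

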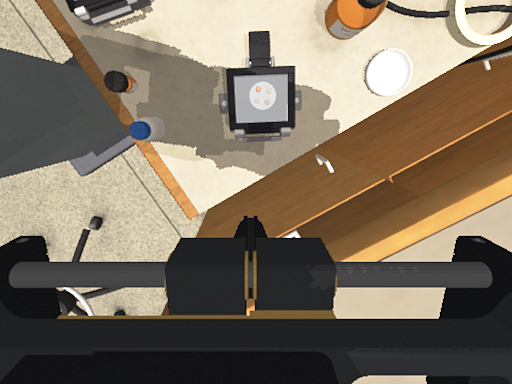

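View pics/w2c.png

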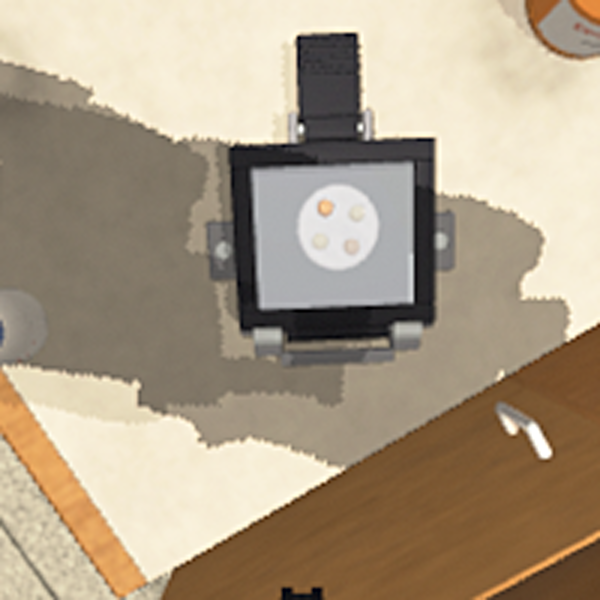

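```bash
python3 - <<'E'
from h import *
c=load("w2")
P=lambda u,v:(150+(u+.5)/3-.5,20+(v+.5)/3-.5)
f=c["frame"][20:220,150:350].astype(int)
m=(f.max(2)<62).astype(np.uint8); m=cv2.morphologyEx(m,cv2.MORPH_OPEN,np.ones((2,2),np.uint8))
cv2.imwrite("pics/w2m.png",cv2.resize(m*255,None,fx=3,fy=3,interpolation=0))
for n,uv,z in [("lidFL",(230,147),46),("lidFR",(435,140),46),("lidBR",(434,320),46),("lidBL",(243,330),46),("winFL",(250,168),46),("winFR",(412,162),46),("winBR",(414,302),46),("winBL",(258,312),46),
 ("tabL",(297,35),31),("tabR",(358,33),31),("footL",(222,250),5),("footR",(442,241),5),("puck",(338,226),27)]:
    print(n,cast(c,*P(*uv),z).round(1))
for n,uv in [("cbase1",(205,213)),("cbase2",(420,85))]: print(n,cast(c,*uv,0).round(1))
for n,uv in [("bott",(140,130))]: print(n,cast(c,*uv,64).round(1))
print("vial",cast(c,116,81,48))
E
```

```text
lidFL [ 535.9 -250.9   46. ]
lidFR [ 608.1 -291.1   46. ]
lidBR [ 574.1 -353.2   46. ]
lidBL [ 502.1 -315.    46. ]
winFL [ 538.6 -261.8   46. ]
winFR [ 596.2 -293.6   46. ]
winBR [ 570.4 -342.3   46. ]
winBL [ 511.5 -311.9   46. ]
tabL [ 581.7 -226.9   31. ]
tabR [ 603.4 -239.    31. ]
footL [ 509.2 -279.9    5. ]
footR [ 598.6 -328.7    5. ]
puck [ 559.3 -298.9   27. ]
cbase1 [ 395.7 -403.7    0. ]
cbase2 [ 754.9 -398.8    0. ]
bott [ 408.7 -258.4   64. ]
vial [ 413.08583615 -194.08072097   48.        ]
```

View pics/w2m.png

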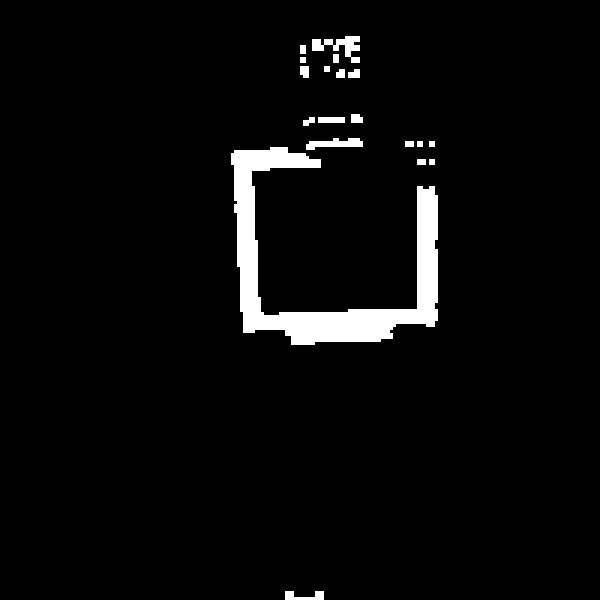

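Case found. Lid width measures 83 mm, the feet midpoint is (554,-304) and the tab end is at (592,-233), which all put the case centre at about (553,-305) with the front direction at 61°. Next I'll check the microtome corner and the counter height against the gripper.

```bash
python3 - <<'E'
from h import *
crop("w1",360,100,512,300,3.5,"w1d"); crop("s1",200,110,420,300,3.5,"s1d")
c=load("w1");print(cast(c,250,0,0),[cast(c,408,192,z).round() for z in (0,40,80)])
c=load("w2");print([cast(c,u,0,0).round() for u in (250,400,511)])
E
```

```text
[398.72411732  63.8604242    0.        ] [array([ 636., -196.,    0.]), array([ 613., -184.,   40.]), array([ 590., -172.,   80.])]
[array([ 606., -190.,    0.]), array([ 771., -289.,    0.]), array([ 893., -362.,    0.])]
```

View pics/w1d.png

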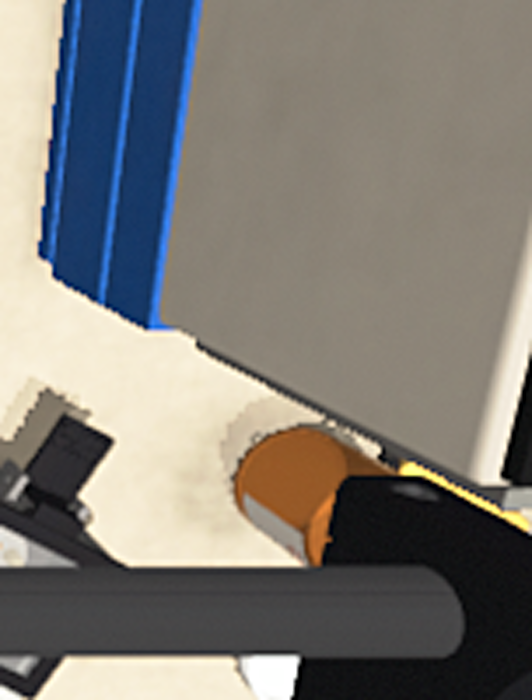

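View pics/s1d.png

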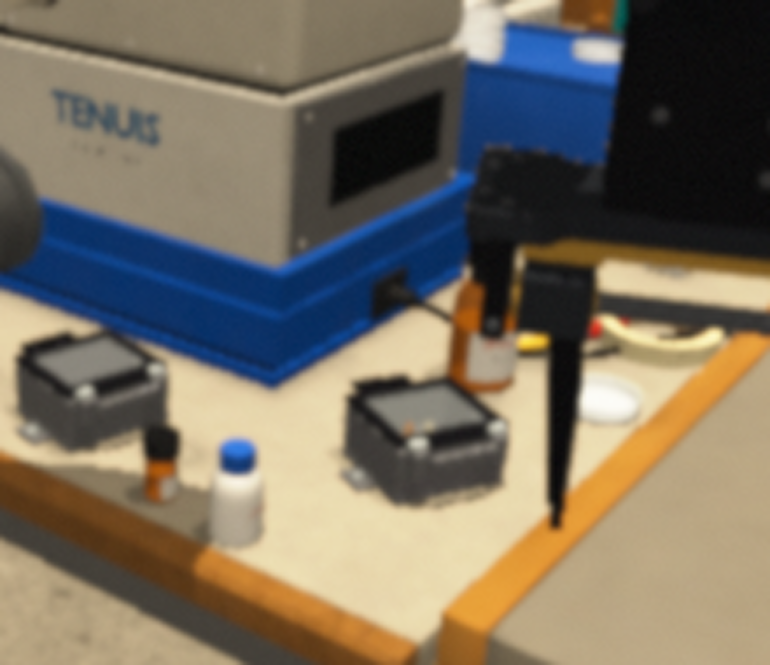

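```bash
python3 - <<'E'
from h import *
w=load("w1");s=load("s1")
print("base corner w1",cast(w,371.4,172.9,0).round(),"scene",cast(s,278.6,219.4,0).round())
def ray(c,u,v):
    d=c["T"][:3,:3]@np.linalg.inv(c["K"])@np.array([u,v,1.]);return c["T"][:3,3],d/np.linalg.norm(d)
def tri(a,b):
    A=[];y=[]
    M=np.zeros((3,3));q=np.zeros(3)
    for o,d in (ray(*a),ray(*b)):
        N=np.eye(3)-np.outer(d,d);M+=N;q+=N@o
    return np.linalg.solve(M,q)
print("base top corner",tri((w,402.9,193.7),(s,281.4,187)).round())
for z in (80,100,150,200,250,300): print(z,"body corner via scene",cast(s,281+.03*0,150,z).round()) if 0 else None
# vertical edge of body: points at (603,?): scene column ~282 rows 187->137
for x,y in [(600,-150),(600,-160),(600,-170),(600,-180),(590,-170)]:
    print(x,y,[proj(s,(x,y,z)).round(1) for z in (80,120,160,200)])
# counter: edges in w2 and scene
w2=load("w2")
print("counter base scene?",[cast(s,*uv,0).round() for uv in [(320,293),(390,235)]])
print([ [cast(s,*uv,z).round() for uv in [(330,285),(410,208)]] for z in (0,50,100,150)])
E
```

```text
base corner w1 [ 577. -165.    0.] scene [ 593. -154.    0.]
base top corner [ 573. -169.  103.]
600 -150 [array([280.1, 190.8]), array([280.7, 176.5]), array([281.4, 161.7]), array([282.1, 146.4])]
600 -160 [array([283.2, 191.8]), array([283.9, 177.4]), array([284.6, 162.6]), array([285.3, 147.2])]
600 -170 [array([286.4, 192.8]), array([287.1, 178.3]), array([287.9, 163.4]), array([288.7, 148. ])]
600 -180 [array([289.6, 193.8]), array([290.4, 179.3]), array([291.2, 164.3]), array([292. , 148.7])]
590 -170 [array([284.2, 193.9]), array([284.9, 179.4]), array([285.6, 164.4]), array([286.4, 148.8])]
counter base scene? [array([ 389., -400.,    0.]), array([ 705., -418.,    0.])]
[[array([ 424., -403.,   -0.]), array([ 901., -402.,    0.])], [array([ 361., -432.,   50.]), array([ 787., -432.,   50.])], [array([ 298., -462.,  100.]), array([ 672., -461.,  100.])], [array([ 234., -492.,  150.]), array([ 558., -491.,  150.])]]
```

```bash
python3 - <<'E'
from h import *
crop("w2",180,130,512,330,2.4,"w2d"); crop("s1",300,150,512,340,3.5,"s1e")
E
```

```text
(no output)
```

View pics/w2d.png

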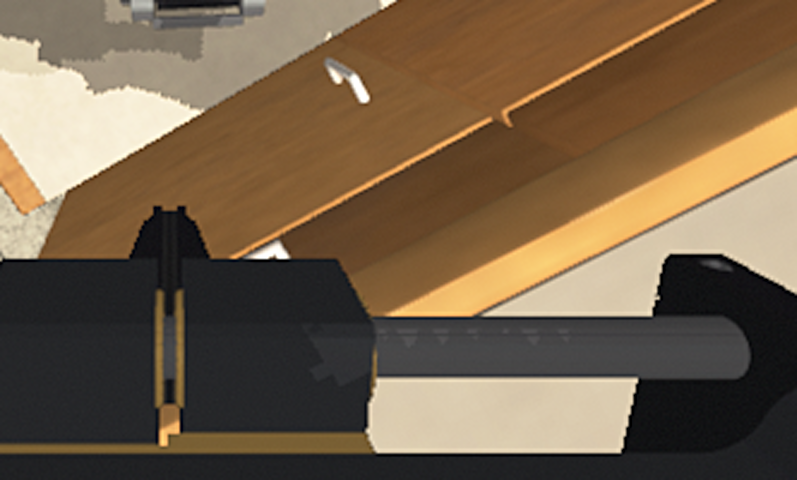

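View pics/s1e.png

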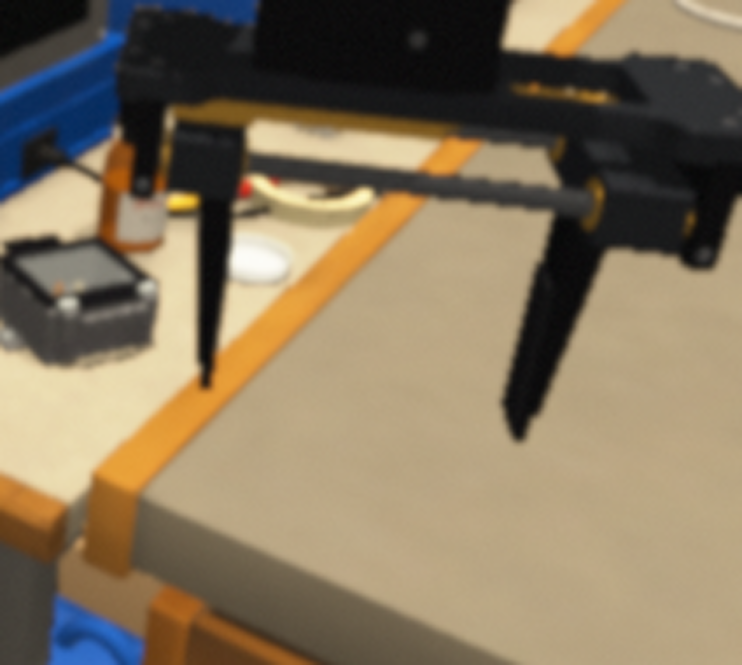

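```bash
python3 - <<'E'
from h import *
w=load("w2");s=load("s1")
E=lambda u,v:(300+u/3.5,150+v/3.5); D=lambda u,v:(180+u/2.4,130+v/2.4)
for z in (0,40,80,120,160,200):
    print(z,"scene outer",[cast(s,*E(*q),z).round()[:2] for q in [(95,475),(450,145)]],"inner",[cast(s,*E(*q),z).round()[:2] for q in [(140,495),(480,145)]],
    "w2 innerwood",[cast(w,*D(*q),z).round()[:2] for q in [(480,315),(797,155)]],"w2 outerwood",[cast(w,*D(*q),z).round()[:2] for q in [(400,300),(797,105)]])
E
```

```text
0 scene outer [array([ 418., -399.]), array([1068., -405.])] inner [array([ 418., -428.]), array([1087., -426.])] w2 innerwood [array([ 597., -623.]), array([ 818., -621.])] w2 outerwood [array([ 555., -584.]), array([ 827., -588.])]
40 scene outer [array([ 368., -423.]), array([ 963., -429.])] inner [array([ 368., -449.]), array([ 979., -448.])] w2 innerwood [array([ 591., -592.]), array([ 790., -590.])] w2 outerwood [array([ 553., -557.]), array([ 799., -561.])]
80 scene outer [array([ 318., -447.]), array([ 857., -452.])] inner [array([ 318., -471.]), array([ 872., -470.])] w2 innerwood [array([ 585., -561.]), array([ 763., -560.])] w2 outerwood [array([ 551., -530.]), array([ 770., -534.])]
120 scene outer [array([ 268., -471.]), array([ 751., -476.])] inner [array([ 268., -493.]), array([ 765., -492.])] w2 innerwood [array([ 579., -531.]), array([ 735., -529.])] w2 outerwood [array([ 549., -503.]), array([ 742., -507.])]
160 scene outer [array([ 218., -495.]), array([ 645., -499.])] inner [array([ 218., -514.]), array([ 657., -513.])] w2 innerwood [array([ 573., -500.]), array([ 707., -499.])] w2 outerwood [array([ 547., -477.]), array([ 713., -479.])]
200 scene outer [array([ 168., -519.]), array([ 539., -523.])] inner [array([ 168., -536.]), array([ 550., -535.])] w2 innerwood [array([ 567., -470.]), array([ 680., -469.])] w2 outerwood [array([ 545., -450.]), array([ 685., -452.])]
```

```bash
python3 - <<'E'
from h import *
d1=load("d1");d2=load("d2");w1=load("w1")
w0=shot("wrist","w3"); shot("scene","s3"); shot("side","d3")
s=load("s3");d=load("d3")
print(proj(d2,w1["T"][:3,3]), proj(s,w0["T"][:3,3]),proj(d,w0["T"][:3,3]),proj(s,env.state()["eef_pos"]),w0["T"][:3,3])
crop("s3",230,0,480,250,3,"s3c"); crop("d2",250,0,400,120,5,"d2c")
E
```

```text
[325.31288869  33.34003534] [334.74935183  63.26694696] [252.11118027  27.61366032] [344.8800668  175.94025242] [ 535.04271958 -309.15738371  409.73646018]
```

View pics/s3c.png

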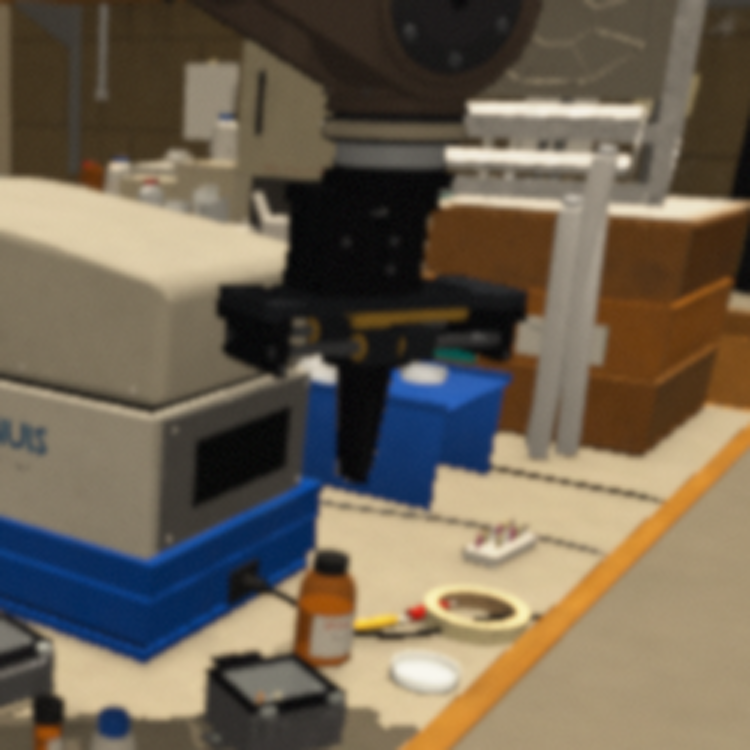

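View pics/d2c.png

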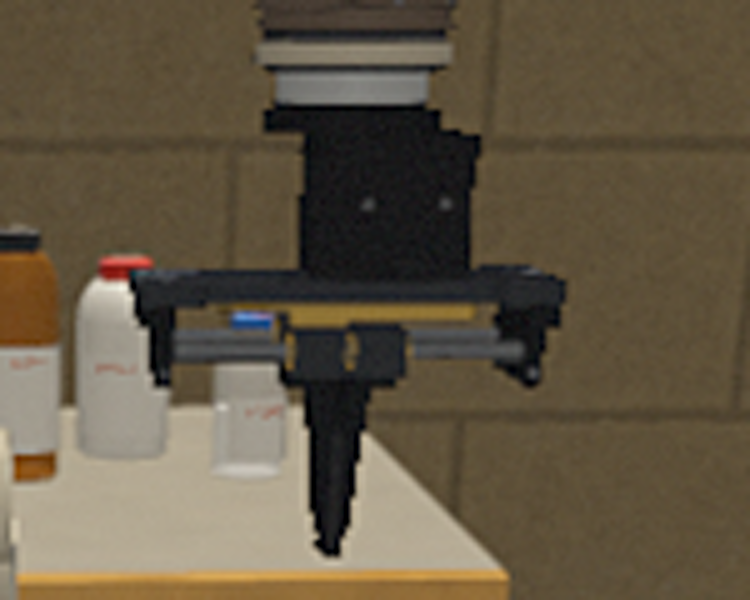

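```bash
python3 - <<'E'
from h import *
s=load("s3"); E=lambda u,v:(230+u/3,0+v/3)
b=cast(s,*E(322,660),0);print("amber near base",b, "right/left",cast(s,*E(296,650),0),cast(s,*E(350,660),0))
for z in (80,100,120,140): print(z,proj(s,b+[12,12,z])*1, "want",E(332,560))
print(env.state()["t"])
E
```

```text
amber near base [ 693.4346545  -276.63269235    0.        ] right/left [ 696.05906716 -248.76762818    0.        ] [ 709.93801556 -295.9745608     0.        ]
80 [338.43963128 190.17700896] want (340.6666666666667, 186.66666666666666)
100 [339.20921084 183.15634586] want (340.6666666666667, 186.66666666666666)
120 [339.99112024 176.02320103] want (340.6666666666667, 186.66666666666666)
140 [340.78565819 168.77484945] want (340.6666666666667, 186.66666666666666)
3.1
```

Clearances look fine: the microtome corner is about 20 mm from the gripper body, and the amber bottle about 30 mm. I'll move above the tab, then down to z≈65.

Emit:
apply_moves --pt "1.8 2.6 0" --pt "3.7 5.3 0" --pt "3.7 5.3 0" --pt "3.7 5.3 -2" --pt "3.7 5.3 -4" --pt "3.7 5.3 -5.6" --pt "3.7 5.3 -5.6" --pt "3.7 5.3 -5.6" --yaw '[1,1,1,1,1,1,1,1]' --jaw '[1,1,1,1,1,1,1,1]'

```text
t: 4.1
eef_pos: [589.3, -242.4, 67.7]
tcp_rot: [1.532, 1.569, -0.472]
ft_force: [-0.3, -0.7, 0.4]
opening: 0.008
```

```bash
python3 - <<'E'
from h import *
s=env.state(); print(s["t"],s["eef_pos"],rot(s["tcp_rot"]).round(3)[:,2],s["ft_force"])
f=np.array([.482,.876]);r=np.array([.876,-.482]);e=s["eef_pos"][:2]-[553.2,-305]
print("front",e@f,"lat",e@r)
shot("wrist","w4");shot("scene","s4"); crop("w4",150,150,350,270,4,"w4c");crop("s4",240,80,420,280,4,"s4c")
E
```

```text
4.1 [ 589.29733062 -242.44542518   67.67533223] [-0.42  -0.907  0.   ] [-0.28907331 -0.6765639   0.37499366]
front 72.19672089467083 lat 1.4699565579379539
```

View pics/w4.png

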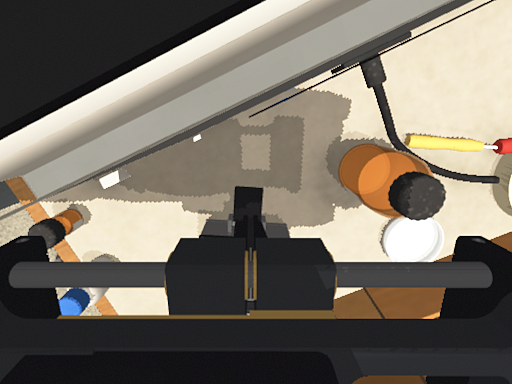

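View pics/s4c.png

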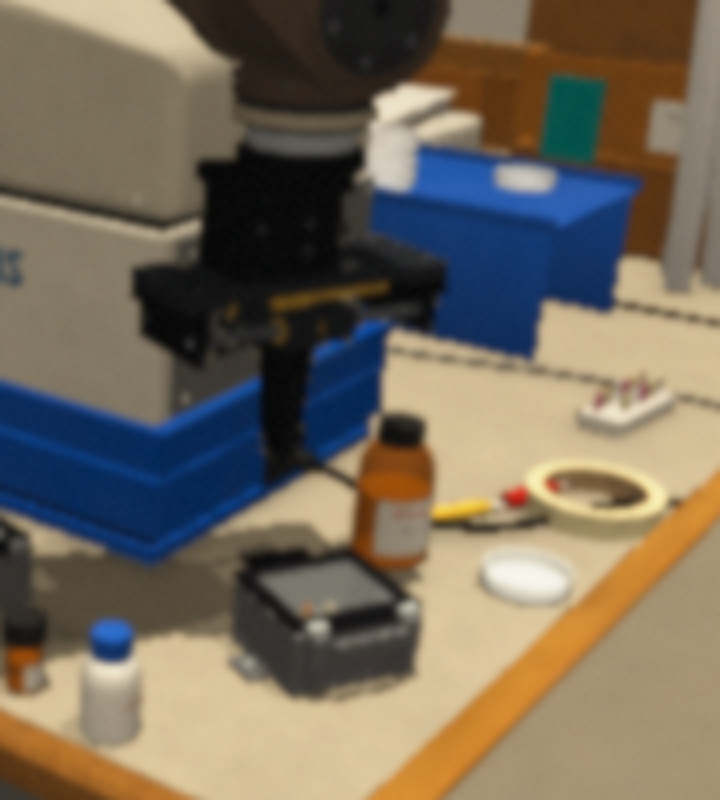

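```bash
python3 - <<'E'
from h import *
w=load("w4")
f=np.array([.482,.876]);r=np.array([.876,-.482])
for uv in [(235.5,187),(262.5,188),(249,187.5)]:
    p=cast(w,*uv,31);e=p[:2]-[553.2,-305];print(p.round(1),"front",e@f,"lat",e@r)
print(proj(w,env.state()["eef_pos"]))
crop("w4",180,160,330,250,5,"w4c")
E
```

```text
[ 582.1 -226.8   31. ] front 82.39109552525164 lat -12.373574076219585
[ 603.6 -237.9   31. ] front 83.11826996075884 lat 11.794541942158007
[ 592.8 -232.3   31. ] front 82.75448062689942 lat -0.29623352745831605
[250.39878402 213.32084312]
```

View pics/w4c.png

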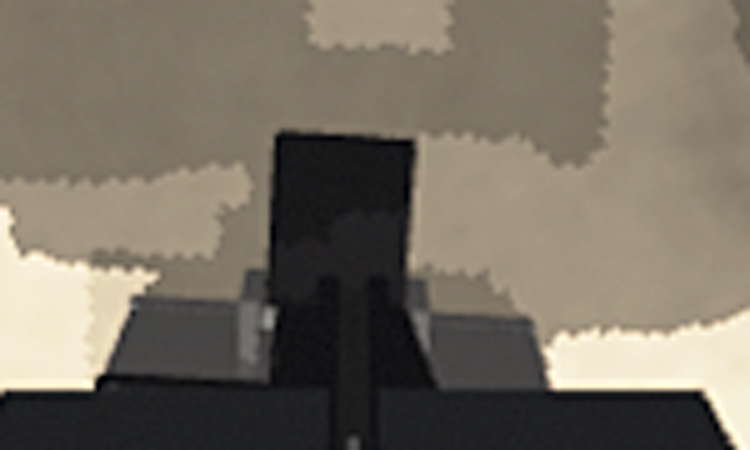

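Emit:
apply_moves --pt "0 0.06 -0.8" --pt "0 0.06 -1.4" --pt "0 0.06 -1.55" --pt "0 0.06 -1.65" --pt "0 0.06 -1.75" --pt "0 0.06 -1.75" --yaw '[0,0,0,0,0,0]' --jaw '[1,1,1,1,1,1]'

```text
t: 4.95
eef_pos: [589.5, -241.1, 24.5]
tcp_rot: [1.51, 1.568, -0.494]
ft_force: [-0.0, -0.2, 0.1]
opening: 0.004
```

```bash
python3 - <<'E'
from h import *
s=env.state(); print(s["t"],s["eef_pos"],s["ft_force"])
shot("wrist","w5");shot("scene","s5"); crop("s5",240,80,420,280,4,"s5c")
E
```

```text
4.95 [ 589.47554365 -241.09519163   24.51815932] [-0.02690269 -0.17528725  0.14553039]
```

View pics/s5c.png

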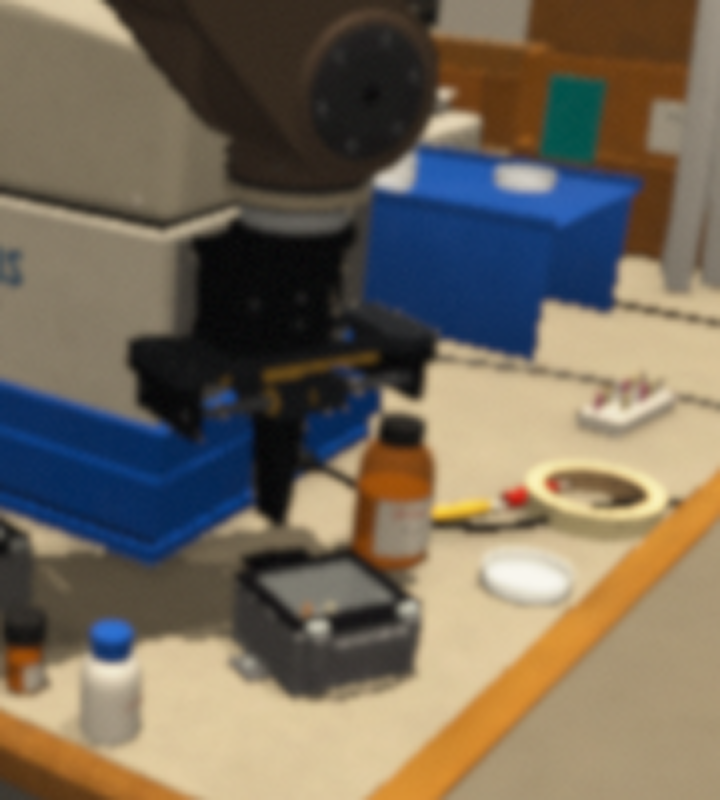

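```bash
python3 - <<'E'
from h import *
s=load("s5"); g=lambda p:((proj(s,p)-[240,80])*4).round()
print(g(env.state()["eef_pos"]),g((589,-241,31)),"lid edge",g((572,-271,46)),"lid FL,FR,BR,BL",[g(p) for p in [(535.9,-250.9,46),(608,-291,46),(574,-353,46),(502,-315,46)]])
crop("w5",180,130,330,250,5,"w5c")
E
```

```text
[265. 566.] [265. 557.] lid edge [294. 559.] lid FL,FR,BR,BL [array([233., 570.]), array([352., 548.]), array([418., 600.]), array([296., 625.])]
```

View pics/w5c.png

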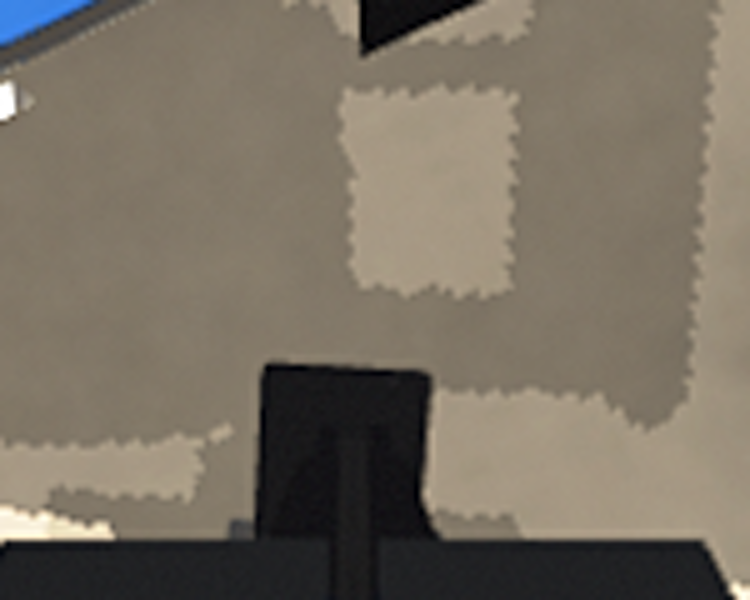

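```bash
python3 - <<'E'
from h import *
s=load("s5");w=load("w5");e=env.state()["eef_pos"]
for h in (0,10,20,30,40): print(h,"wrist",proj(w,e+[0,0,h]).round(1),"scene crop",((proj(s,e+[0,0,h])-[240,80])*4).round())
s1=load("s1"); print("start TCP in s1",proj(s1,(246.1,-574.2,180.5)), proj(s1,(246.1,-574.2,210.5)))
c=shot("side","d5");print("side",proj(c,e).round(),proj(c,e+[0,0,30]).round())
crop("d5",220,100,340,220,5,"d5c")
print(((proj(c,e)-[220,100])*5).round())
E
```

```text
0 wrist [250.3 213.1] scene crop [265. 566.]
10 wrist [250.3 217.8] scene crop [266. 551.]
20 wrist [250.4 223. ] scene crop [267. 537.]
30 wrist [250.4 228.7] scene crop [268. 523.]
40 wrist [250.5 235. ] scene crop [269. 508.]
start TCP in s1 [396.42332598 286.24997725] [400.46798784 265.68066818]
side [232. 186.] [232. 175.]
[ 61. 428.]
```

View pics/d5c.png

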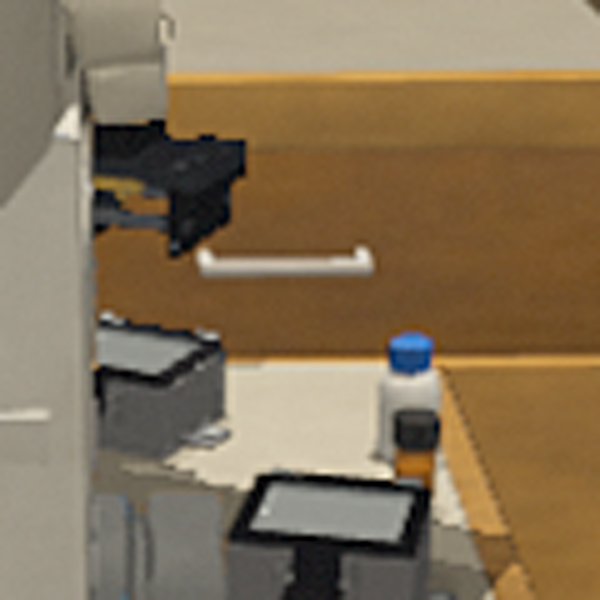

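```bash
python3 - <<'E'
from h import *
c=env.read_camera("wrist");H=np.linalg.inv(c["hand_eye"]);K=load("w5")["K"]
for w in (0,-5,-10):
    for h in (0,10,20,30):
        q=K@(H@np.array([-h,0,w,1.]))[:3]; q2=K@(H@np.array([-h,12,w,1.]))[:3]; print(w,h,(q[:2]/q[2]).round(1),(q2[:2]/q2[2]).round(1))
crop("w1",220,195,285,240,10,"w1f")
E
```

```text
0 0 [250.2 213.1] [265.6 213.1]
0 10 [250.2 217.8] [266.3 217.8]
0 20 [250.2 222.9] [267.1 222.9]
0 30 [250.2 228.6] [268.  228.6]
-5 0 [250.2 207. ] [265.7 207. ]
-5 10 [250.2 211.4] [266.4 211.4]
-5 20 [250.2 216.3] [267.2 216.3]
-5 30 [250.2 221.7] [268.1 221.7]
-10 0 [250.2 200.8] [265.8 200.8]
-10 10 [250.2 205. ] [266.5 205. ]
-10 20 [250.2 209.6] [267.3 209.6]
-10 30 [250.2 214.7] [268.2 214.7]
```

View pics/w1f.png

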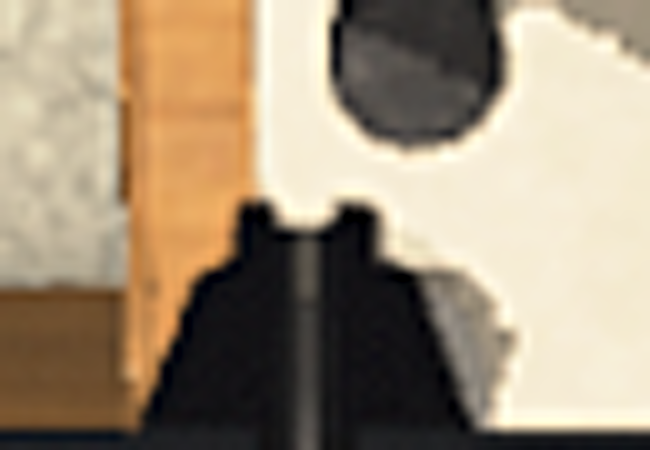

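The fingertips appear about 30 mm above the reported TCP in two independent views: row 522 in the scene crop where 566 was expected, and row 215.5 in the wrist image. The zero force at z=24.5 agrees with that. I'll go on down in small steps and watch the force.

Emit:
apply_moves --pt "0.06 0.1 -0.4" --pt "0.06 0.1 -0.6" --pt "0.06 0.1 -0.6" --yaw '[-0.5,-0.5,-0.5]' --jaw '[1,1,1]'

```text
t: 5.52
eef_pos: [590.8, -238.6, 9.3]
tcp_rot: [1.504, 1.568, -0.552]
ft_force: [0.1, 0.1, -0.2]
opening: 0.004
```

```bash
python3 - <<'E'
from h import *
s=env.state(); print(s["t"],s["eef_pos"],s["ft_force"],s["tau"].round(2))
shot("scene","s6"); crop("s6",260,160,380,260,6,"s6c")
shot("wrist","w6"); crop("w6",180,130,330,250,5,"w6c")
E
```

```text
5.525 [ 590.84083986 -238.56905506    9.32301385] [ 0.05592116  0.12997934 -0.22754416] [ 8.000e-02 -6.715e+01 -1.865e+01  6.000e-02 -5.000e-02  2.000e-02]
```

View pics/s6c.png

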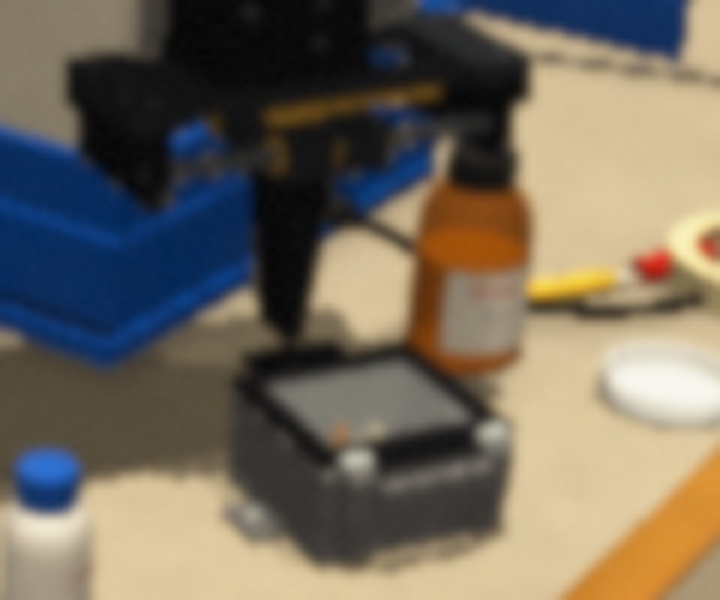

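View pics/w6c.png

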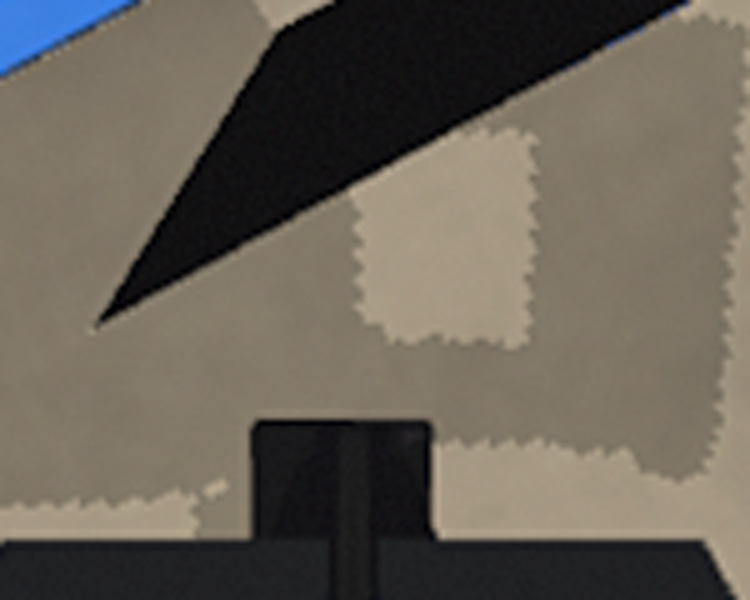

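```bash
python3 - <<'E'
from h import *
def ray(c,u,v):
    d=c["T"][:3,:3]@np.linalg.inv(c["K"])@np.array([u,v,1.]);return c["T"][:3,3],d/np.linalg.norm(d)
def tri(*L):
    M=np.zeros((3,3));q=np.zeros(3)
    for a in L:
        o,d=ray(*a);N=np.eye(3)-np.outer(d,d);M+=N;q+=N@o
    p=np.linalg.solve(M,q);return p.round(1),[(proj(a[0],p)-a[1:]).round(1) for a in L]
print("cap",tri((load("w4"),420,193),(load("s4"),240+402/4,80+424/4)))
s=env.state();e=s["eef_pos"];Rm=rot(s["tcp_rot"]);print(Rm.round(3))
for p in [(715,-260,95)]: print(Rm.T@(np.array(p)-e))
# finger tip by scene
for h in (20,30): print(((proj(load("s6"),e+[0,0,h])-[260,160])*6).round())
E
```

```text
cap (array([ 702.8, -269.5,   93.4]), [array([1.7, 0.8]), array([-0.4,  0.2])])
[[ 0.003  0.885 -0.466]
 [-0.002 -0.466 -0.885]
 [-1.     0.003  0.   ]]
[-84.86267624 119.84593534 -38.97387046]
[275. 355.]
[277. 333.]
```

View pics/w6.png

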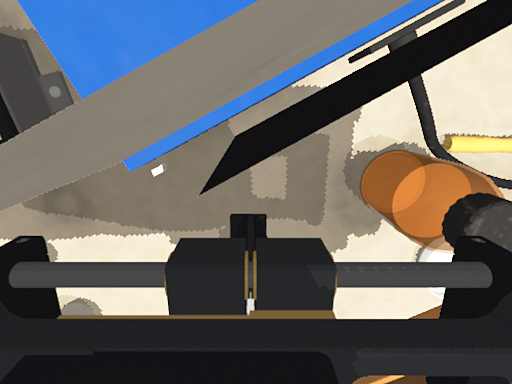

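Emit:
apply_moves --pt "-0.1 0.06 -0.2" --pt "-0.1 0.06 -0.4" --pt "-0.1 0.06 -0.4" --yaw '[0,0,0]' --jaw '[1,1,1]'

```text
t: 6.0
eef_pos: [588.3, -237.1, -0.7]
tcp_rot: [1.506, 1.568, -0.55]
ft_force: [0.1, 0.1, -0.2]
opening: 0.009
```

```bash
python3 - <<'E'
from h import *
s=env.state(); print(s["t"],s["eef_pos"],s["ft_force"])
E
```

```text
6.0 [ 588.31829162 -237.10074277   -0.73925232] [ 0.0624629   0.11829853 -0.23346346]
```

Still free at nominal z=-0.7. I'll go down in finer steps.

Emit:
apply_moves --pt "0 0 -0.1" --pt "0 0 -0.2" --pt "0 0 -0.2" --yaw '[0,0,0]' --jaw '[1,1,1]'

```text
t: 6.38
eef_pos: [588.5, -237.3, -5.6]
tcp_rot: [1.488, 1.568, -0.568]
ft_force: [0.2, -0.0, 3.4]
opening: 0.006
```

```bash
python3 - <<'E'
from h import *
s=env.state(); print(s["t"],s["eef_pos"],s["ft_force"])
shot("scene","s7"); crop("s7",260,160,380,260,6,"s7c")
shot("wrist","w7"); crop("w7",180,130,330,250,5,"w7c")
E
```

```text
6.375 [ 588.51001895 -237.26070167   -5.63376053] [ 0.18035416 -0.02142348  3.41039424]
```

View pics/s7c.png

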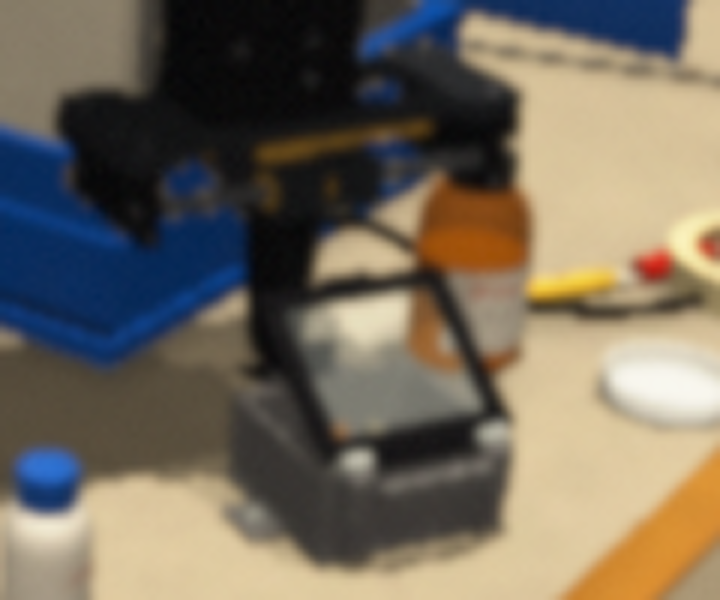

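View pics/w7c.png

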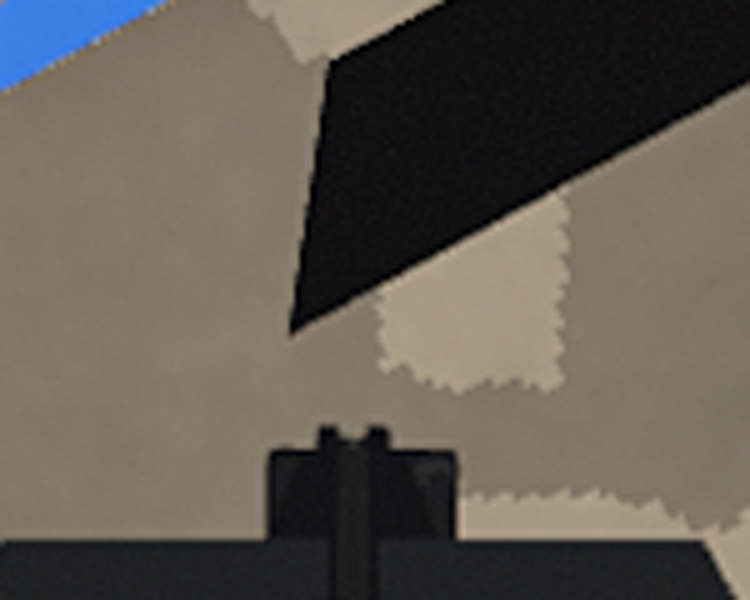

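Force rose to 3.4 N and the lid has sprung up: it is tilted in the scene crop, with its top edge around (350,280). Next I'll lift straight up to clear the tab and look at the lid.

Emit:
apply_moves --pt "0 0 0.8" --pt "0 0 2" --pt "0 0 2.9" --pt "0 0 2.9" --yaw '[0,0,0,0]' --jaw '[1,1,1,1]'

```text
t: 6.98
eef_pos: [589.1, -237.5, 68.3]
tcp_rot: [1.546, 1.565, -0.51]
ft_force: [-0.6, 0.8, -0.5]
opening: 0.006
```

```bash
python3 - <<'E'
from h import *
s=env.state(); print(s["t"],s["eef_pos"],s["ft_force"])
e=s["eef_pos"][:2]-[553.2,-305];f=np.array([.482,.876]);r=np.array([.876,-.482]);print(e@f,e@r)
shot("scene","s8"); crop("s8",240,120,400,270,5,"s8c")
shot("wrist","w8")
c=load("s8")
for th in (.6,.8,1.0,1.2):
    x=37-76*np.cos(th);z=43+76*np.sin(th)
    print(th,[((proj(c,np.r_[np.array([553.2,-305])-x*f+l*r,z])-[240,120])*5).round() for l in (-42,0,42)])
E
```

```text
6.975 [ 589.06980789 -237.47373424   68.27711464] [-0.57508306  0.78290767 -0.47969455]
76.44225620729055 -1.125708388010747
0.6 [array([309., 448.]), array([387., 435.]), array([463., 422.])]
0.8 [array([321., 434.]), array([400., 421.]), array([477., 408.])]
1.0 [array([335., 425.]), array([415., 412.]), array([493., 399.])]
1.2 [array([351., 423.]), array([432., 410.]), array([511., 397.])]
```

View pics/s8c.png

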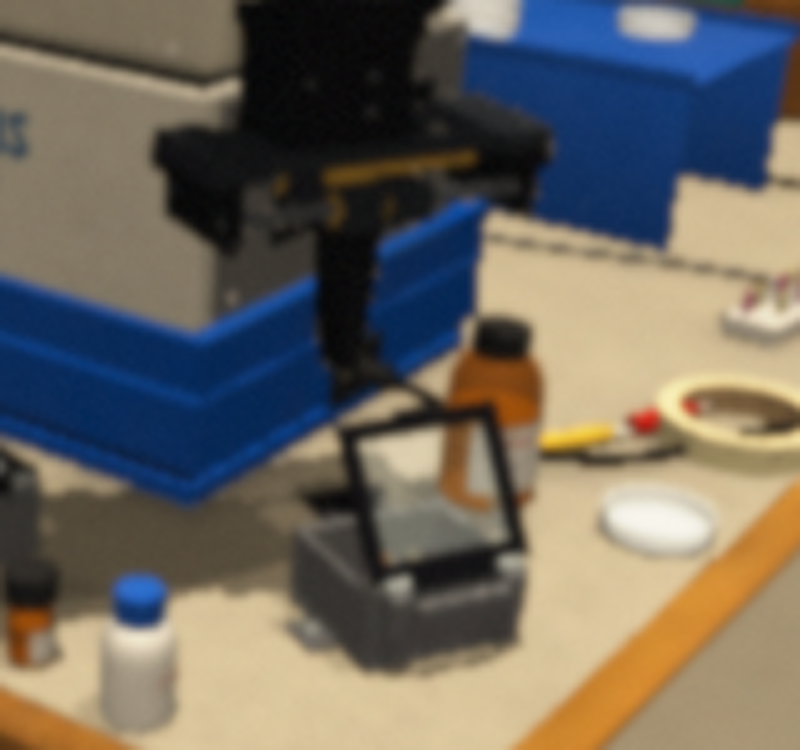

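View pics/w8.png

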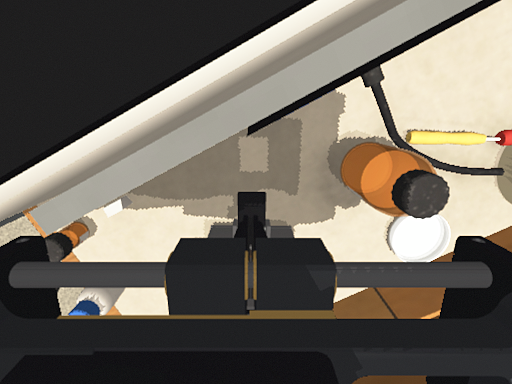

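The lid stands at about 1.05 rad: its edge runs from (345,432) to (492,403) in the crop, matching the prediction. I'll push its inner face backwards with the fingertip at about z=88.

Emit:
apply_moves --pt "0 0 -0.4" --pt "-0.48 -0.87 -0.4" --pt "-0.96 -1.75 -0.4" --pt "-1.15 -2.1 -0.4" --pt "-1.35 -2.45 -0.4" --pt "-1.55 -2.8 -0.4" --pt "-1.75 -3.15 -0.4" --pt "-1.93 -3.5 -0.4" --pt "-2.04 -3.7 -0.4" --pt "-2.04 -3.7 -0.4" --yaw '[0,0,0,0,0,0,0,0,0,0]' --jaw '[1,1,1,1,1,1,1,1,1,1]'

```text
t: 8.32
eef_pos: [536.9, -329.9, 56.3]
tcp_rot: [1.44, 1.568, -0.617]
ft_force: [-1.0, -0.4, -0.6]
opening: 0.003
```

```bash
cat > chk.py <<'E'
from h import *
import sys
n=sys.argv[1]
s=env.state(); print(s["t"],s["eef_pos"],s["ft_force"])
e=s["eef_pos"][:2]-[553.2,-305];f=np.array([.482,.876]);r=np.array([.876,-.482]);print("front",e@f,"lat",e@r,"F back",s["ft_force"][:2]@f)
c=shot("scene","s"+n); crop("s"+n,240,120,400,270,5,f"s{n}c")
shot("wrist","w"+n)
for th in (1.4,1.57,1.75,1.92):
    x=37-76*np.cos(th)+3*np.sin(th);z=43+76*np.sin(th)+3*np.cos(th)
    print(th,[((proj(c,np.r_[np.array([553.2,-305])-x*f+l*r,z])-[240,120])*5).round() for l in (-42,0,42)])
E
python3 chk.py 9
```

```text
8.325 [ 536.91880252 -329.9132147    56.25057223] [-1.04092062 -0.43492066 -0.61318332]
front -29.67151326654703 lat -2.254159508923689 F back -0.882714236888865
1.4 [array([372., 430.]), array([455., 416.]), array([534., 402.])]
1.57 [array([387., 440.]), array([471., 426.]), array([551., 412.])]
1.75 [array([403., 457.]), array([488., 442.]), array([569., 428.])]
1.92 [array([418., 477.]), array([503., 462.]), array([585., 447.])]
```

View pics/s9c.png

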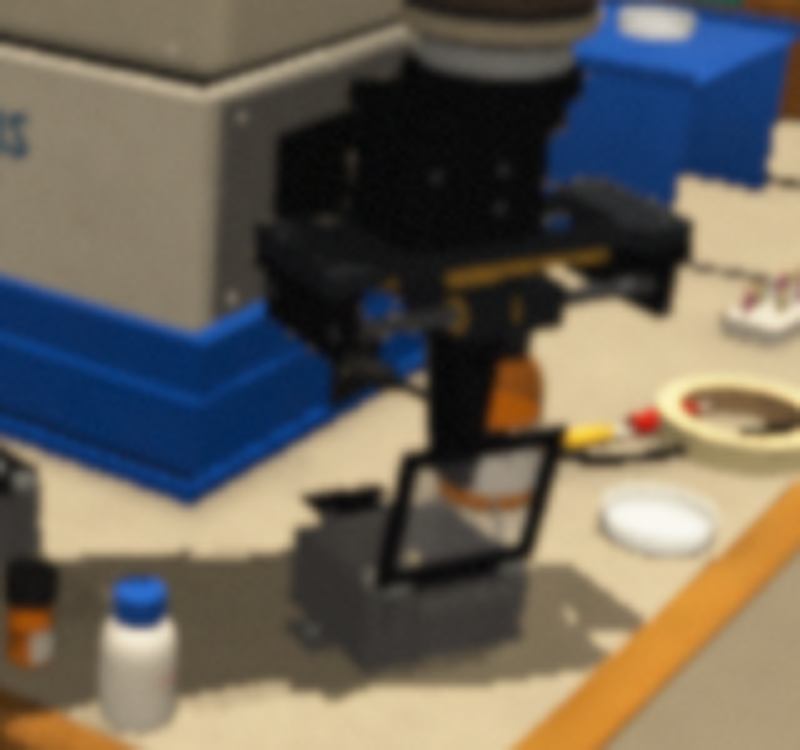

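View pics/w9.png

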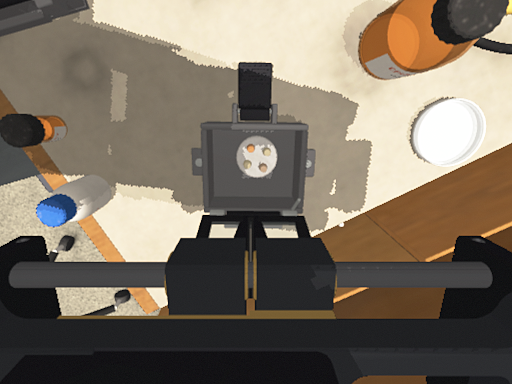

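The lid is at about 1.75 rad and the puck is in place. I'll continue in small steps to the stop.

Emit:
apply_moves --pt "-0.1 -0.18 0" --pt "-0.2 -0.35 0" --pt "-0.25 -0.46 0" --pt "-0.29 -0.53 0" --pt "-0.29 -0.53 0" --yaw '[0,0,0,0,0]' --jaw '[1,1,1,1,1]'

```text
t: 9.05
eef_pos: [531.7, -339.0, 56.1]
tcp_rot: [2.842, 1.565, 0.785]
ft_force: [14.6, 23.9, -0.0]
opening: 0.004
```

```bash
python3 chk.py 10
```

```text
9.05 [ 531.66197799 -338.95236635   56.10211775] [ 1.46432882e+01  2.39077921e+01 -9.02452428e-03]
front -40.123599529869104 lat -2.502266706331272 F back 28.001290735144387
1.4 [array([372., 430.]), array([455., 416.]), array([534., 402.])]
1.57 [array([387., 440.]), array([471., 426.]), array([551., 412.])]
1.75 [array([403., 457.]), array([488., 442.]), array([569., 428.])]
1.92 [array([418., 477.]), array([503., 462.]), array([585., 447.])]
```

View pics/s10c.png

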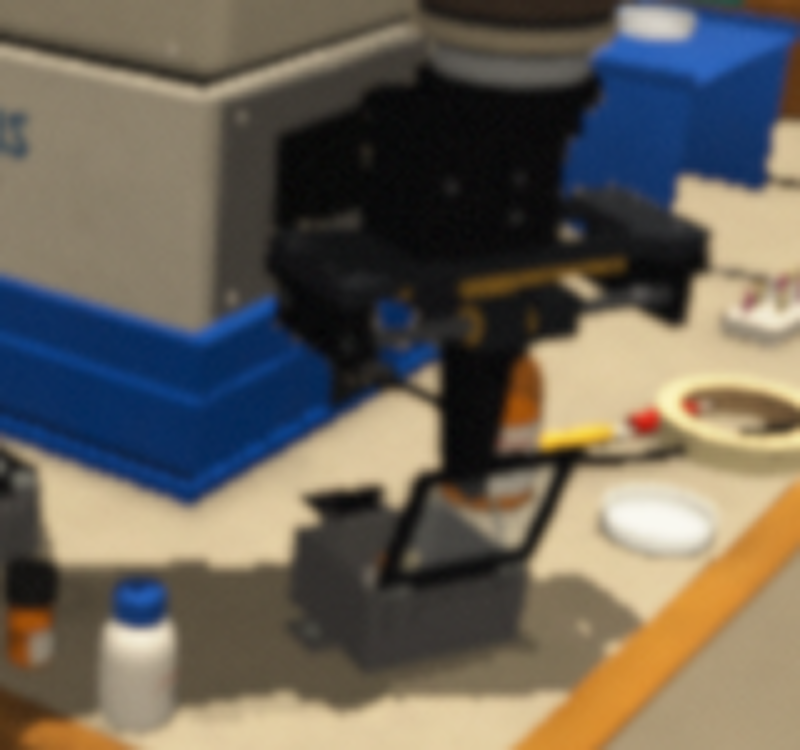

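The stop is reached: 28 N, with the TCP held at 40 mm behind the centre. I'll back off slowly, then lift clear.

Emit:
apply_moves --pt "0.03 0.06 0" --pt "0.07 0.12 0" --pt "0.15 0.26 0" --pt "0.3 0.55 0" --pt "0.58 1.05 0" --pt "0.58 1.05 1.5" --pt "0.58 1.05 3.5" --pt "0.58 1.05 5" --pt "0.58 1.05 5" --pt "0.58 1.05 5" --yaw '[0,0,0,0,0,0,0,0,0,0]' --jaw '[1,1,1,1,1,1,1,1,1,1]'

```text
t: 10.4
eef_pos: [546.0, -311.9, 180.3]
tcp_rot: [3.026, 1.565, 0.97]
ft_force: [-0.3, -0.5, -0.2]
opening: 0.007
```

```bash
python3 chk.py 11
```

```text
10.4 [ 546.04977202 -311.94056166  180.31768585] [-0.34208123 -0.54768889 -0.19786574]
front -9.526341902776382 lat -2.9182489884568756 F back -0.6446586173319988
1.4 [array([372., 430.]), array([455., 416.]), array([534., 402.])]
1.57 [array([387., 440.]), array([471., 426.]), array([551., 412.])]
1.75 [array([403., 457.]), array([488., 442.]), array([569., 428.])]
1.92 [array([418., 477.]), array([503., 462.]), array([585., 447.])]
```

View pics/s11c.png

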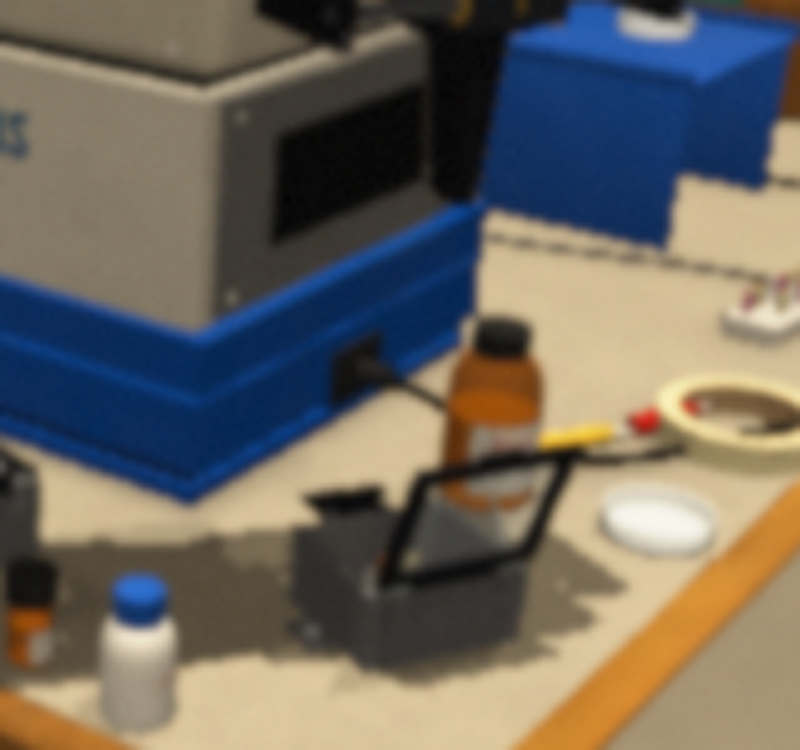

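View pics/w11.png

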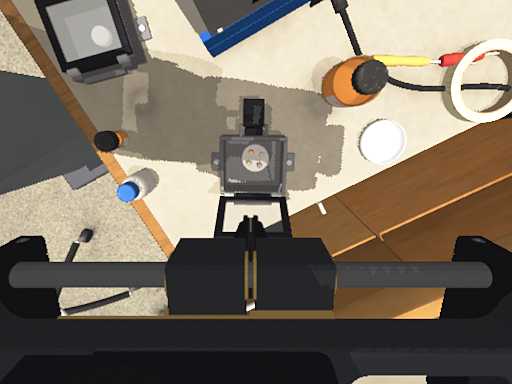

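```bash
python3 - <<'E'
from h import *
a=load("s10")["frame"].astype(int);b=load("s11")["frame"].astype(int)
d=abs(a-b).sum(2)[205:240,312:360];print("lid region diff 10->11",d.mean(),d.max())
a=load("s1")["frame"].astype(int)
for n,(x0,y0,x1,y1) in dict(vial=(240,230,252,256),bottle=(259,234,275,267),capcase=(204,203,248,238)).items():
    d=abs(a-b).sum(2)[y0:y1,x0:x1];print(n,d.mean())
print(env.state()["qvel"].round(3)); env.job_done()
E
```

```text
lid region diff 10->11 44.21607142857143 339
vial 87.13141025641026
bottle 107.15151515151516
capcase 75.11168831168831
[-0.001  0.004 -0.005  0.     0.004 -0.002]
the job is handed in; nothing more can be done
```

```bash
python3 - <<'E'
from h import *
for n in ("s1","s3","s7","s11"):
    f=cv2.cvtColor(load(n)["frame"],cv2.COLOR_RGB2HSV); 
    m=cv2.inRange(f[225:275,230:285],(100,120,60),(125,255,255)); y,x=np.nonzero(m); print(n,"blue cap",x.mean()+230,y.mean()+225,len(x))
    m=cv2.inRange(f[225:262,232:256],(5,150,60),(16,255,255)); y,x=np.nonzero(m); print("   vial amber",(x.mean()+232,y.mean()+225) if len(x) else None,len(x))
E
```

```text
s1 blue cap 267.44444444444446 239.95238095238096 63
   vial amber (np.float64(240.88721804511277), np.float64(252.09774436090225)) 133
s3 blue cap 267.5 240.54545454545453 66
   vial amber (np.float64(241.22758620689655), np.float64(251.51724137931035)) 145
s7 blue cap 267.4024390243902 239.26829268292684 82
   vial amber (np.float64(240.88721804511277), np.float64(251.78195488721803)) 133
s11 blue cap 267.5 239.33333333333334 84
   vial amber (np.float64(241.19205298013244), np.float64(251.60927152317882)) 151
```

The puck case is open: I pressed its release tab, the lid sprang up, and I pushed it back to its stop and left it there. The job was handed in at about 10.4 s of the 35 s allowed.

**What I did**
- **Choosing the case:** the wrist camera showed the puck with its four stubs in the right-hand case, centred at about (553, -305). The left-hand case held only the small cap.
- **Pressing the tab:** with the fingers shut I pressed the pad with 3.4 N, and the lid sprang to about 1.05 rad.
- **Pushing the lid:** I pushed it from the inside until it reached its stop, where the force rose to 28 N. I then backed off slowly and lifted clear.

**Last checks**
- **Lid:** its edge sat at the same pixels before and after I backed off. It was within about 10 pixels, in the 5x crop, of where 1.92 rad was predicted.
- **Other objects:** the puck still stood in its tub and the cap case was shut. The bottle and vial were within 1 pixel of where they started. I finished that pixel comparison just after handing in.
- **Robot:** the force was about zero and the arm was clear of everything.

**What disagreed**
- **Fingertips:** they appeared about 30 mm above the reported TCP in both the scene and wrist views. Contact came only at a reported z between -1 and -6, so I lowered the arm step by step and watched the force.
- **Picture comparison:** the plain before-and-after picture difference around the bottle, vial, cap case and lid was large. I put that down to moving shadows, which the colour positions support for the bottle and vial. For the cap case and the lid I relied on looking at the pictures.

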